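Press the lid of a flow-cell cassette home in a sloping toggle-clamp jig

ROBOT

A 7-joint arm with a two-finger parallel gripper is mounted at the origin on the work surface. World frame = base frame: x ahead of the robot, y to its left, z up, the work surface at z = 0. Lengths are in m, angles in rad, forces in N, time in s.
With the tool pointing down it reaches from about 0.425 to 0.875 m from the base axis. Payload 4.7 kg.
Tool frame: the origin (TCP) lies where the fingers leave the gripper's body, on its centre line; the fingertips stand 70 mm ahead of it and the grasp point (between the pads) lies 51 mm ahead of it; z points along the fingers, y is the line along which they close (so a half turn about z gives the same grasp; the last joint's range is limited). The gripper opens to 87 mm and grips with 3 to 60 N. Pads are 19 mm wide; open, the fingers measure 117 mm over their backs; the gripper's body (75 mm by 190 mm) begins 51 mm behind the grasp point.
Start: joints at [-1.123, 0.321, -0.07, 1.45, 0.023, 1.371, -0.057], TCP at [0.273, 0.59, 0.292] pointing down, gripper open.
Joint ranges: [-2.86, 2.86], [-0.3, 2.09], [-1.38, 1.24], [0.06, 2.45], [-1.56, 4.7], [0.09, 2.05], [-2.69, 2.69]. Speed limits (rad/s): [2.57, 2.57, 3.14, 3.14, 3.14, 3.14, 3.14].

INTERFACE

Orientations are given as a rotation vector (axis times angle).
In Python, from bench import ctrl gives the robot as it stands.
- The arm moves only by the tool drive_tool, never from a script. Its argument "motion" is a list of rows, each a list of 3 entries, a list of its own where there are three numbers: the shift along the tool's x, y, z in cm, then the turn, a rotation vector about the tool's x, y, z in degrees, then the opening, from -1 (shut) to 1 (fully open). In form: [[[x, y, z], [ax, ay, az], claw], ...]. A call has 1 to 12 rows; each row shifts and turns the commanded pose from where the row before left it, along the tool's axes as they then stand; what a row does not reach is not made up. A row lasts 1/8 s, in which the tool goes at most 62.5 mm and 10.7 degrees, less where a joint would pass 70% of its speed; a pose out of reach is approached as far as the arm can. A call with a gripper value outside its range is refused whole. The fingers move at their own pace and stop on an object; "force" is the grip in N (left out, the last holds). Time passes only in rows, so rows that do not move let the fingers close. It gives the time, the measured TCP pose, the force, the opening and the grip force at its end, in the units of the state.
- ctrl.get_state(): the state, without advancing time (a new reading comes with each control period).
- ctrl.get_image(name): name is "side" or "top" or "wrist"; returns the picture (400x640x3 uint8, red, green, blue); there is no depth.
- ctrl.calibration(name): a dict with "K" (3x3 intrinsics, pixels), "distortion" ([k1, k2, p1, p2, k3] as OpenCV has them; the pictures are not rectified), "origin" and "attitude" of the camera in the world; the wrist camera has in their place "tool_from_camera" (4x4, takes a point from camera to tool coordinates, whose origin is the TCP and whose axes are the flange's). Camera axes: x right, y up, looking along -z (the intrinsics and any distortion apply to the point x, -y, -z); pixel columns grow to the right and rows downward; lengths in m; the calibration is good to about 2 mm. A picture is of the moment at which its call begins: read the wrist's pose just before it. calibration takes no time and is no camera call.
- ctrl.close_job(): hands the job in; it is judged then, once.
The state is a dict: "time": time; "joint_positions": joint angles; "qd": joint speeds; "joint_torque": joint torques, N m; "position": TCP position; "tool_rot": TCP orientation; "ft_force": force on the tool from outside, world axes, zero at the start; "torque": the same for the moment, N m; "grip_width": opening from 0.0 (shut) to 1.0 (fully open); "grip_force": force on a finger pad.
Only numpy, scipy, OpenCV 4.12 (cv2) and the standard library are available. Lean on these libraries where they do the work, as an engineer would, in place of code of your own. Each camera call takes 0.05 s, during which the arm holds its last target. There are 200 camera calls.

TASK

The lid of the flow-cell cassette on the mat still stands up on its pins: lay the cassette flat on the sloping plate of the press jig, lengthwise up the slope, and push it firmly down against the ledge and then sideways against both prongs of the fork until you feel it stop. Swing the toggle clamp's handle over centre so that the foot locks down on the lid and presses it home, then swing the handle all the way back so that the clamp stands fully open. Leave the cassette lying against ledge and fork, and the other things on the bench where they are.

Things in the scene. Friction and masses are not known exactly. Their poses are not given: they have to be found in the camera images.
- cassette_c (a point): Centre of the base (12 mm above its underside) of the loose cassette WITH a white lid, flat on the 3 mm mat: grey plastic block, 90 (x, length) by 50 (y, width) by 24 mm (z), 0.13 to 0.25 kg. z points up out of the lid. Grip it across its 50 mm width, below the lid. Either end may point up the slope.
- lid_top (a point): Middle of the top of the cassette's white lid, 66 x 36 x 6 mm. At the start it stands on four thin pins with a 6 mm gap, its top 36 mm above the cassette's underside; fully home it is 30 mm. A stiff push fit (about 10 N) that stays where it is pushed.
- lid (a joint): How far the lid has been pressed down, in m: 0 = standing proud, 0.006 = fully home on the base.
- nest: Grey plate of the jig, tilted 30 degrees, facing the robot. x runs up the slope (away from the robot), y to the left, z out of the surface. Origin on the surface, under the centre of a cassette that rests against the ledge. Plate x -65 to 175, y -100 to 100 mm. Steel ledge at the lower end, 80 mm long, 12 mm high, its face at x = -45 mm. Clamp bracket from x = 90 mm up; the nest is free when open.
- fork: Block on the left (+y) edge of the plate, frame same as the nest's. From it two steel prongs, 10 mm wide, 14 mm high, at nest x = -32 and 32 mm, point to -y (54 mm free between; cross bar 42 mm behind the tips). Locked at an unknown setting: tips anywhere at nest y = 18 to 32 mm (cassette centre then at y = -7 to 7 mm). Not given by this pose: find them by touch; 25 N does not shift them.
- handle (a joint): Swing of the clamp handle, rad: 0 = fully open (leaning away from the robot, 70 degrees from nest z), grows towards the robot; 1.3 dead centre, 1.4 stop, locked (10 degrees past nest z). The linked clamp arm swings down 78 degrees. On the cassette it gets stiff from about 0.95 (some 10 N at the bar), then snaps over and stays locked. Stays put when left near 0.
- handle_bar (a point): Middle of the handle's cross bar: black rubber, 16 mm thick, 100 mm long, along nest y, 100 mm from the pivot. A flat stem (12 x 7 mm) joins it at the middle; each half has about 45 mm free to pinch or push from above. 0.25 to 0.3 m above the table.
- handle_pivot (a point): Pivot of the handle, at x = 151 mm, y = 0, z = 70 mm of the nest frame; the pivot axis is the nest's y axis.
- foot: The clamp's sprung foot: steel spindle with a round black rubber tip, 18 mm across, at the end of the clamp arm. Origin on the spindle near the tip. Locked, it presses the lid near nest x = 0, y = 0 with about 10 N.
- spare: Bystander: a cassette base WITHOUT a lid, 90 x 50 x 24 mm, on the same mat; origin under its centre.
- marker: Bystander: marker pen, 13 mm thick, 120 mm long, lying on the mat's near edge.
- flask: Bystander: small glass bottle with blue cap, 56 mm wide, 95 mm high; origin under its centre.
- vial: Bystander: amber vial with white cap, 26 mm wide, 50 mm high; origin under its centre.

How it is judged:
On the way, in this order (a step that is already met when the one before it is completed fails the run):
1. the cassette lies flat in the nest against the ledge and is pushed against the fork (at least 1.5 N) with the clamp still open and the lid still standing (x of cassette_c in the frame of nest between -0.003 and 0.0035 m and y of cassette_c in the frame of nest between -0.012 and 0.012 m and z of cassette_c in the frame of nest between 0.009 and 0.0145 m and angle between the z axis of cassette_c and the z axis of nest, either way round below 0.06 rad and angle between the x axis of cassette_c and the x axis of nest, either way round below 0.06 rad and y of cassette_c in the frame of prong_face above -0.0285 m and contact force between cassette and fork above 1.5 N and value of joint handle below 0.2 rad and value of joint lid below 0.003 m), for 0.04 s.
2. the clamp is locked over centre with its foot on the lid and the lid is home (x of cassette_c in the frame of nest between -0.003 and 0.0035 m and y of cassette_c in the frame of nest between -0.012 and 0.012 m and z of cassette_c in the frame of nest between 0.009 and 0.0145 m and angle between the z axis of cassette_c and the z axis of nest, either way round below 0.06 rad and angle between the x axis of cassette_c and the x axis of nest, either way round below 0.06 rad and y of cassette_c in the frame of prong_face above -0.0285 m and value of joint handle above 1.32 rad and contact force between foot and cassette above 6 N and value of joint lid above 0.0045 m), for 0.2 s.
At the end, for the whole second after the job is handed in: Cassette flat in the nest, within 3 mm of the ledge and 3.5 mm of the prongs, square within 3.4 degrees, at rest; lid pressed at least 4.5 of its 6 mm; handle within 0.12 rad of its open stop, foot off the lid; bystanders within 20 mm of where they stood (x of cassette_c in the frame of nest between -0.003 and 0.0035 m and y of cassette_c in the frame of nest between -0.012 and 0.012 m and z of cassette_c in the frame of nest between 0.009 and 0.0145 m and angle between the z axis of cassette_c and the z axis of nest, either way round below 0.06 rad and angle between the x axis of cassette_c and the x axis of nest, either way round below 0.06 rad and y of cassette_c in the frame of prong_face above -0.0285 m and value of joint handle below 0.12 rad and value of joint lid above 0.0045 m and linear speed of cassette below 0.02 m/s and contact force between foot and cassette below 0.1 N); the robot touches nothing.
It fails at once if a bystander is shifted more than 20 mm (distance of any of spare, marker, flask, vial from where it was at the start of the episode above 0.02 m).
It also fails if it takes over 66 s, if anything falls off the work surface, if the arm or the gripper's body presses on something with over 40 N, if the wrist force passes 120 N, or if a joint passes its speed limit or range.

## Working session

There is one attempt and no reset: what is moved stays moved. The work goes in short steps, Python scripts to look and compute and a tool call to move; the robot and the scene stay as the last step left them, time stands still between calls to the robot, and variables do not carry over. Pictures are saved under pics/ and viewed, at most 10 in all, crops included, and the job is handed in when it is done.

Besides the shell and the picture viewer there is one more tool, called after ">>>" in YAML: its name, and indented under it one key for each argument. drive_tool: Moves the arm, as the interface text tells. Its arguments: {"type":"object","properties":{"motion":{"type":"array","items":{"type":"array"}},"force":{"type":"number"}},"required":["motion"]}

```bash
ls; mkdir -p pics; cat > h.py <<'E'
import numpy as np, cv2
from scipy.spatial.transform import Rotation as R
from bench import ctrl
def cam(name, st=None):
    c=ctrl.calibration(name); K=np.array(c["K"]); D=np.array(c["distortion"],float)
    if name=="wrist":
        T=np.array(c["tool_from_camera"]); Rt=R.from_rotvec(st["tool_rot"]).as_matrix()
        return K,D,Rt@T[:3,3]+st["position"],Rt@T[:3,:3]
    a=np.array(c["attitude"],float)
    A=a if a.shape==(3,3) else (R.from_rotvec(a).as_matrix() if a.size==3 else R.from_quat(a).as_matrix())
    return K,D,np.array(c["origin"]),A
def ray(C,uv):
    K,D,o,A=C
    p=cv2.undistortPoints(np.array(uv,float).reshape(-1,1,2),K,D)[:,0]
    d=np.c_[p[:,0],-p[:,1],-np.ones(len(p))]@A.T
    return o,d/np.linalg.norm(d,axis=1)[:,None]
def onz(C,uv,z):
    o,d=ray(C,uv); return o+d*((z-o[2])/d[:,2])[:,None]
def onplane(C,uv,p,n):
    o,d=ray(C,uv); return o+d*(((p-o)@n)/(d@n))[:,None]
def proj(C,P):
    K,D,o,A=C; q=(np.atleast_2d(P)-o)@A; q=q*[1,-1,-1]
    return cv2.projectPoints(q,np.zeros(3),np.zeros(3),K,D)[0][:,0]
def tri(C1,u1,C2,u2):
    o1,d1=ray(C1,[u1]);o2,d2=ray(C2,[u2]);d1=d1[0];d2=d2[0]
    t=np.linalg.lstsq(np.c_[d1,-d2],o2-o1,rcond=None)[0]
    a=o1+t[0]*d1;b=o2+t[1]*d2
    return (a+b)/2,np.linalg.norm(a-b)
def save(im,n): cv2.imwrite("pics/"+n,im[:,:,::-1])
E
python3 - <<'E'
from h import *
for n in("top","side","wrist"): print(n,ctrl.calibration(n)); 
st=ctrl.get_state();print(st)
for n in("top","side","wrist"): save(ctrl.get_image(n),n+"0.png")
E
```

```text
pics
top {'K': array([[405.48531829,   0.        , 313.9614022 ],
       [  0.        , 405.48531829, 202.61769095],
       [  0.        ,   0.        ,   1.        ]]), 'distortion': array([-0.06925355,  0.        ,  0.        ,  0.        ,  0.        ]), 'origin': array([0.46243931, 0.01037711, 1.06215731]), 'attitude': array([ 0.07873042, -0.10494328, -1.55359452])}
side {'K': array([[465.39325863,   0.        , 313.51705176],
       [  0.        , 465.39325863, 200.66259834],
       [  0.        ,   0.        ,   1.        ]]), 'distortion': array([-0.01729515,  0.        ,  0.        ,  0.        ,  0.        ]), 'origin': array([ 0.3945748 , -0.64738361,  0.8301489 ]), 'attitude': array([ 0.82328043, -0.09725365, -0.24597541])}
wrist {'K': array([[312.33018611,   0.        , 322.63516495],
       [  0.        , 312.33018611, 199.73434075],
       [  0.        ,   0.        ,   1.        ]]), 'distortion': array([-0.05505881,  0.        ,  0.        ,  0.        ,  0.        ]), 'tool_from_camera': array([[-7.27243536e-05,  9.58839082e-01,  2.83950012e-01,
         7.81507252e-
[... 281 characters left out ...]
t_positions': array([-1.12289726,  0.32185516, -0.07006448,  1.45169709,  0.02262713,
        1.37082041, -0.05686791]), 'qd': array([ 1.82365278e-04, -9.40343880e-04,  1.80517863e-04, -4.67471280e-04,
        1.22727432e-03, -1.55702558e-05,  4.14085083e-04]), 'joint_torque': array([-1.96337569e-04, -4.91286671e+01, -4.03991975e-01, -3.12527812e+01,
       -6.38793991e-02,  4.34839132e-02,  1.43017464e-04]), 'position': array([0.27308383, 0.58937214, 0.29112928]), 'tool_rot': array([-0.67593959, -3.06770763,  0.00309589]), 'ft_force': array([-0.04505713,  0.17249612, -0.21958181]), 'torque': array([ 0.00144987, -0.04620305, -0.01433185]), 'grip_force': 0.0, 'grip_width': 1.0027553964580305}
```

View pics/top0.png

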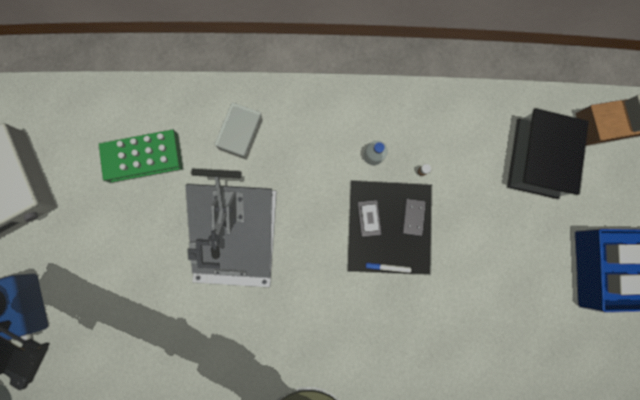

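View pics/side0.png

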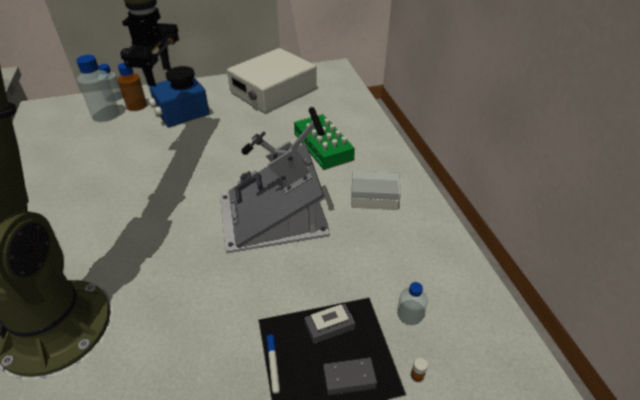

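```bash
python3 - <<'E'
from h import *
t=cv2.imread("pics/top0.png");s=cv2.imread("pics/side0.png")
a=cv2.resize(t[160:295,175:285],None,fx=4,fy=4,interpolation=cv2.INTER_CUBIC)
b=cv2.resize(s[95:255,210:335],None,fx=3,fy=3,interpolation=cv2.INTER_CUBIC)
o=np.zeros((600,800,3),np.uint8);o[:540,:440]=a;o[:480,-375+15:][:, :]=b[:, :360] 
o=np.zeros((560,800,3),np.uint8);o[:540,:440]=a;o[:460,440:800]=cv2.resize(b,(360,460))
cv2.imwrite("pics/jig.png",o)
C=cam("top");S=cam("side")
g=cv2.cvtColor(t,cv2.COLOR_BGR2GRAY)
m=(g>150).astype(np.uint8);m[:185]=0;m[270:]=0;m[:,:352]=0;m[:,428:]=0
m[262:]=0
n,l,sx,c=cv2.connectedComponentsWithStats(m)
for i in range(1,n):
  if sx[i,4]>20:
    cn=cv2.findContours((l==i).astype(np.uint8),0,2)[0][0]
    P=onz(C,cn[:,0],0.039)
    r=cv2.minAreaRect((P[:,:2]*1000).astype(np.float32));print(sx[i],c[i],r)
    print(cv2.boxPoints(r))
E
```

```text
[363 205  15  26 261] [370.01149425 217.49425287] ((547.38525390625, -148.76197814941406), (64.73118591308594, 33.64645004272461), 6.189581394195557)
[[ 513.3945  -135.52643]
 [ 517.02216 -168.97675]
 [ 581.37604 -161.99753]
 [ 577.74835 -128.54721]]
```

View pics/jig.png

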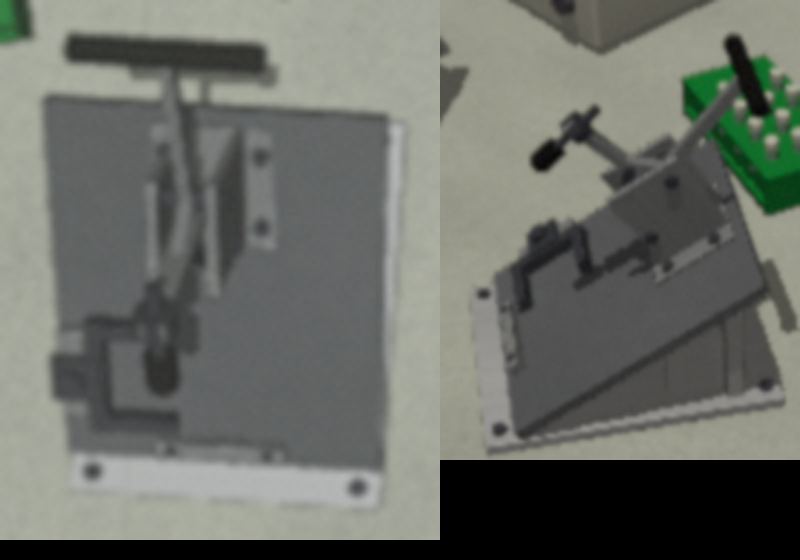

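```bash
cat > fit.py <<'E'
from h import *
from scipy.optimize import least_squares
C=cam("top");S=cam("side")
t=lambda x,y:(x/4+175,y/4+160)
s=lambda x,y:((x-440)/2.88+210,y/2.875+95)
obs=[(C,t(45,96),(175,100,0)),(C,t(388,117),(175,-100,0)),(C,t(383,468),(-65,-100,0)),(C,t(69,452),(-65,100,0)),
(C,t(166.5,52),(245,0,104.2)),(S,s(517,436),(-65,-100,0)),(S,s(766,288),(175,-100,0)),(S,s(493,277),(-65,100,0)),(S,s(748,75),(245,0,104.2))]
def pose(p): return R.from_euler('z',p[3])*R.from_euler('y',-np.pi/6),np.array(p[:3])
def W(p,q): r,o=pose(p); return r.apply(np.array(q)/1000)+o
f=lambda p:np.concatenate([proj(c,W(p,q))[0]-u for c,u,q in obs])
r=least_squares(f,[0.5,0.2,0.08,0],loss='soft_l1')
if __name__=="__main__":
    print(r.x,np.degrees(r.x[3]));print(f(r.x).reshape(-1,2).round(1))
    rot,o=pose(r.x)
    n=rot.apply([0,0,1])
    def nest(c,u,z): return (rot.inv().apply(onplane(c,[u],W(r.x,(0,0,z)),n)[0]-o)*1000).round(1)
    print("ledge",nest(C,t(160,448),12),nest(C,t(283,455),12))
    print("prong tip corners",nest(C,t(180,412),14),nest(C,t(180,432),14), "bar near block",nest(C,t(88,320),14),nest(C,t(88,425),14))
    print("bar world",W(r.x,(245,0,104.2)),"pivot",W(r.x,(151,0,70)))
    a,e=tri(C,t(166.5,52),S,s(748,75));print("bar tri",a,e)
E
python3 fit.py
```

```text
[ 0.45473768  0.19800564  0.05300079 -0.03720011] -2.131409419313701
[[-0.7 -0.2]
 [ 0.  -0.9]
 [ 0.2 -0.5]
 [ 0.3 -0.9]
 [ 0.4 -1. ]
 [-1.5  0.1]
 [-0.8 -0.4]
 [-0.5 -0. ]
 [-1.1  0.9]]
ledge [-52.7  39.1  12. ] [-52.8 -38.1  12. ]
prong tip corners [-24.2  24.9  14. ] [-38.8  25.5  14. ] bar near block [36.9 78.1 14. ] [-37.5  83.   14. ]
bar world [0.61470316 0.19205216 0.26574064] pivot [0.55044126 0.19444381 0.18912257]
bar tri [0.61477729 0.19203386 0.26764136] 0.004960848440179613
```

```bash
cat >> h.py <<'E'
def goto(pos,Rm,st=None):
    st=st or ctrl.get_state(); r=R.from_rotvec(st["tool_rot"])
    d=r.inv().apply(np.array(pos)-st["position"])*100
    w=np.degrees((r.inv()*R.from_matrix(Rm)).as_rotvec())
    print("shift cm (current axes)",d.round(2),"turn deg",w.round(2))
def down(yaw): # tool down, tool x = -(yaw dir)
    c,s=np.cos(yaw),np.sin(yaw); return np.array([[-c,-s,0],[-s,c,0],[0,0,-1]])
E
python3 - <<'E'
from h import *; import fit
from fit import C,S,t,s,pose
rot,o=pose(fit.r.x)
for n,a,b in [("foot tip",(162,378),(541,160)),("spindle top",(157,300),(598,110)),("armhub",(157,310),(577,128))]:
    P,e=tri(C,t(*a),S,s(*b)); print(n,P.round(3),(rot.inv().apply(P-o)*1000).round(0),e)
print(down(0.108))
st=ctrl.get_state();print(R.from_rotvec(st["tool_rot"]).as_matrix().round(3))
goto([.547,-.149,.20],down(np.radians(6.2)))
E
```

```text
foot tip [0.452 0.2   0.215] [ 79.   1. 141.] 0.003413157803905703
spindle top [0.495 0.194 0.256] [137.  -3. 156.] 0.011300632006025522
armhub [0.485 0.198 0.24 ] [119.   1. 147.] 0.0009451305104961478
[[-0.99417367 -0.10779017  0.        ]
 [-0.10779017  0.99417367  0.        ]
 [ 0.          0.         -1.        ]]
[[-0.907  0.42  -0.001]
 [ 0.42   0.907 -0.001]
 [-0.    -0.001 -1.   ]]
shift cm (current axes) [-55.89 -55.48   9.23] turn deg [-8.000e-02 -2.000e-02 -3.105e+01]
```

>>> drive_tool:
  motion:
    - [[0,0,-5],[0,0,0],1]
    - [[0,0,-5],[0,0,0],1]
    - [[-4,-4,0],[0,0,0],1]
    - [[-4,-4,0],[0,0,0],1]
    - [[-4,-4,0],[0,0,0],1]
    - [[-4,-4,0],[0,0,0],1]
    - [[-4,-4,0],[0,0,0],1]
    - [[-4,-4,0],[0,0,0],1]
    - [[-4,-4,0],[0,0,0],1]
    - [[-4,-4,0],[0,0,0],1]
    - [[-4,-4,0],[0,0,0],1]
    - [[-4,-4,0],[0,0,0],1]

```text
time: 1.65
position: [0.4682, 0.0569, 0.3922]
tool_rot: [0.676, 3.068, 0.001]
ft_force: [1.4, 0.7, 0.7]
grip_width: 1.0
grip_force: 0.0
```

>>> drive_tool:
  motion:
    - [[-4,-4,0],[0,0,0],1]
    - [[-4,-4,0],[0,0,0],1]
    - [[-4,-4,4],[0,0,0],1]
    - [[-4,-4,4],[0,0,0],1]
    - [[0,0,4],[0,0,-10.3],1]
    - [[0,0,3],[0,0,-10.3],1]
    - [[0,0,3],[0,0,-10.3],1]
    - [[0,0,0],[0,0,0],1]

```text
time: 2.65
position: [0.5405, -0.1429, 0.2178]
tool_rot: [0.162, -3.132, -0.001]
ft_force: [-0.2, 0.2, 0.1]
grip_width: 0.997
grip_force: 0.0
```

```bash
python3 - <<'E'
from h import *
st=ctrl.get_state();im=ctrl.get_image("wrist");save(im,"w1.png")
W=cam("wrist",st);print(st["position"])
g=cv2.cvtColor(im,cv2.COLOR_RGB2GRAY)
m=(g>150).astype(np.uint8)
n,l,sx,c=cv2.connectedComponentsWithStats(m)
for i in range(1,n):
  if sx[i,4]>300:
    cn=max(cv2.findContours((l==i).astype(np.uint8),0,2)[0],key=len)
    P=onz(W,cn[:,0],0.039)
    r=cv2.minAreaRect((P[:,:2]*1000).astype(np.float32));print(sx[i],r)
goto([.547,-.149,.20],down(np.radians(6.2)))
E
```

```text
[ 0.54053986 -0.14288146  0.21776167]
[    0     0   496   274 58586] ((510.3698425292969, -246.48797607421875), (254.55905151367188, 470.01513671875), 4.711475849151611)
[  437     0   203   272 18493] ((477.9217834472656, 63.59620666503906), (105.69441986083984, 279.0922546386719), 67.84568786621094)
[ 207   36   91   31 1308] ((423.8280029296875, -211.0798797607422), (73.46348571777344, 11.127884864807129), 84.49493408203125)
[ 294  169   42   69 2083] ((546.906982421875, -148.34933471679688), (64.56891632080078, 36.5472297668457), 5.900662422180176)
[ 203  300  233   43 6125] ((671.8756713867188, -133.33523559570312), (52.09659194946289, 245.4586639404297), 6.8392415046691895)
shift cm (current axes) [-0.48 -0.63  1.96] turn deg [ 0.02 -0.11 -0.36]
```

>>> drive_tool:
  motion:
    - [[-0.5,-0.6,2],[0,0,-0.4],1]
    - [[0,0,3],[0,0,0],1]
    - [[0,0,3],[0,0,0],1]
    - [[0,0,3],[0,0,0],1]
    - [[0,0,2],[0,0,0],1]
    - [[0,0,1.1],[0,0,0],1]
    - [[0,0,0],[0,0,0],1]

```text
time: 3.58
position: [0.5478, -0.1488, 0.0788]
tool_rot: [0.176, -3.136, 0.0]
ft_force: [-0.7, -0.4, 0.0]
grip_width: 0.998
grip_force: 0.0
```

>>> drive_tool:
  motion:
    - [[0,0,0],[0,0,0],-1]
    - [[0,0,0],[0,0,0],-1]
    - [[0,0,0],[0,0,0],-1]
    - [[0,0,0],[0,0,0],-1]
    - [[0,0,0],[0,0,0],-1]
    - [[0,0,0],[0,0,0],-1]
  force: 20

```text
time: 4.32
position: [0.5479, -0.1487, 0.0793]
tool_rot: [-0.177, 3.136, 0.0]
ft_force: [-0.2, 0.4, 2.5]
grip_width: 0.572
grip_force: 20.0
```

```bash
cat >> h.py <<'E'
P0=[0.45473768,0.19800564,0.05300079]; RN=R.from_euler('z',-0.0372)*R.from_euler('y',-np.pi/6)
RT=RN.as_matrix()@np.diag([-1,1,-1])  # tool in nest
def nw(q): return RN.apply(np.array(q)/1000)+P0
def ns(st=None):
    st=st or ctrl.get_state()
    print("t",round(st["time"],2),"nest mm",(RN.inv().apply(st["position"]-P0)*1000).round(1),"err deg",np.degrees((R.from_matrix(RT).inv()*R.from_rotvec(st["tool_rot"])).as_rotvec()).round(2),"F nest",RN.inv().apply(st["ft_force"]).round(2),"grip",round(st["grip_width"],3),round(st["grip_force"],1))
def gn(q): print(nw(q).round(3)); goto(nw(q),RT)
E
python3 - <<'E'
from h import *
ns();gn([4,-180,125]);gn([4,-8,115])
E
```

```text
t 4.33 nest mm [ 104.9 -343.   -30.2] err deg [-2.25 29.93 -8.38] F nest [1.04 0.41 2.25] grip 0.572 20.0
[0.389 0.02  0.163]
shift cm (current axes) [13.89 18.58 -8.4 ] turn deg [  2.25 -29.93   8.38]
[0.4   0.192 0.155]
shift cm (current axes) [10.83 35.52 -7.53] turn deg [  2.25 -29.93   8.38]
```

>>> drive_tool:
  motion:
    - [[0,0,-4],[0,0,0],-1]
    - [[0,0,-6],[0,0,0],-1]
    - [[2,4.5,-1],[0.7,-9.5,2.7],-1]
    - [[2,4.5,0],[0.7,-10,2.8],-1]
    - [[2,4.5,0],[0.8,-10.4,2.9],-1]
    - [[0,0,0],[0,0,0],-1]

```text
time: 5.08
position: [0.4797, -0.0269, 0.1745]
tool_rot: [0.031, 2.674, -0.019]
ft_force: [-0.3, -1.0, -2.6]
grip_width: 0.573
grip_force: 20.0
```

```bash
python3 - <<'E'
from h import *
ns();gn([4,-120,125]);gn([4,-8,115]); print(ctrl.get_state()["joint_positions"].round(2))
E
```

```text
t 5.08 nest mm [  89.6 -223.9   88.6] err deg [ 0.08  3.2  -0.81] F nest [-1.53 -1.02 -2.15] grip 0.573 20.0
[0.391 0.08  0.163]
shift cm (current axes) [ 8.6  10.5  -3.18] turn deg [-0.08 -3.2   0.81]
[0.4   0.192 0.155]
shift cm (current axes) [ 8.38 21.7  -2.2 ] turn deg [-0.08 -3.2   0.81]
[-0.47 -0.25  0.42  2.33  0.25  0.58  1.32]
```

>>> drive_tool:
  motion:
    - [[2,3,-1.5],[0,-3.2,0.8],-1]
    - [[2.2,3.5,-1],[0,0,0],-1]
    - [[2.2,3.5,0],[0,0,0],-1]
    - [[0,0,0],[0,0,0],-1]

```text
time: 5.58
position: [0.4354, 0.0663, 0.1648]
tool_rot: [0.054, 2.621, -0.019]
ft_force: [0.3, -0.5, -2.1]
grip_width: 0.574
grip_force: 20.0
```

```bash
python3 - <<'E'
from h import *
ns();gn([4,-120,125]);gn([4,-8,115]); print(ctrl.get_state()["joint_positions"].round(2))
E
```

```text
t 5.58 nest mm [  43.4 -132.3  104. ] err deg [0.31 0.2  0.13] F nest [-0.81 -0.5  -2.  ] grip 0.574 20.0
[0.391 0.08  0.163]
shift cm (current axes) [ 3.95  1.21 -2.09] turn deg [-0.31 -0.2  -0.13]
[0.4   0.192 0.155]
shift cm (current axes) [ 3.97 12.42 -1.15] turn deg [-0.31 -0.2  -0.13]
[-0.13 -0.3  -0.19  2.43  0.25  0.53  1.03]
```

>>> drive_tool:
  motion:
    - [[0.8,0.7,0.4],[-0.3,-0.2,-0.1],-1]
    - [[0.8,0.7,0.4],[0,0,0],-1]
    - [[0.2,1,0],[0,0,0],-1]
    - [[0.3,1,0],[0,0,0],-1]
    - [[0.3,1,0],[0,0,0],-1]
    - [[0,0,0],[0,0,0],-1]

```text
time: 6.32
position: [0.4218, 0.1117, 0.1472]
tool_rot: [0.049, 2.616, -0.01]
ft_force: [-0.1, -1.0, -2.8]
grip_width: 0.572
grip_force: 20.0
```

```bash
python3 - <<'E'
from h import *
ns();gn([4,-8,95]); print(ctrl.get_state()["joint_positions"].round(2))
E
```

```text
t 6.33 nest mm [ 21.4 -87.5  96.4] err deg [-0.11 -0.11  0.06] F nest [-1.46 -1.   -2.43] grip 0.572 20.0
[0.41  0.192 0.137]
shift cm (current axes) [1.75 7.95 0.15] turn deg [ 0.11  0.11 -0.06]
[ 0.03 -0.28 -0.47  2.44  0.24  0.5   0.9 ]
```

Tracking well. Continue to above the nest.

>>> drive_tool:
  motion:
    - [[0.2,1.2,0],[0,0,0],-1]
    - [[0.3,1.3,0],[0,0,0],-1]
    - [[0.3,1.3,0],[0,0,0],-1]
    - [[0.3,1.3,0],[0,0,0],-1]
    - [[0.3,1.3,0],[0,0,0],-1]
    - [[0.3,1.4,0],[0,0,0],-1]
    - [[0,0,0],[0,0,0],-1]

```text
time: 7.2
position: [0.4103, 0.1903, 0.139]
tool_rot: [0.049, 2.615, -0.01]
ft_force: [1.3, -0.2, -2.2]
grip_width: 0.572
grip_force: 20.0
```

```bash
python3 - <<'E'
from h import *
ns(); print(ctrl.get_state()["joint_positions"].round(2))
t=ctrl.get_image("top");s=ctrl.get_image("side");w=ctrl.get_image("wrist")
o=np.zeros((600,800,3),np.uint8)
o[:270,:400]=cv2.resize(t[160:295,150:350],(400,270));o[:320,400:]=cv2.resize(s[95:255,180:380],(400,320))
o[320:570,400:]=cv2.resize(w,(400,250))
save(o,"c1.png")
E
```

```text
t 7.2 nest mm [ 4.8 -9.4 96.6] err deg [-0.12 -0.12  0.06] F nest [-0.02 -0.13 -2.58] grip 0.572 20.0
[ 0.07 -0.2  -0.73  2.38  0.4   0.54  0.55]
```

View pics/c1.png

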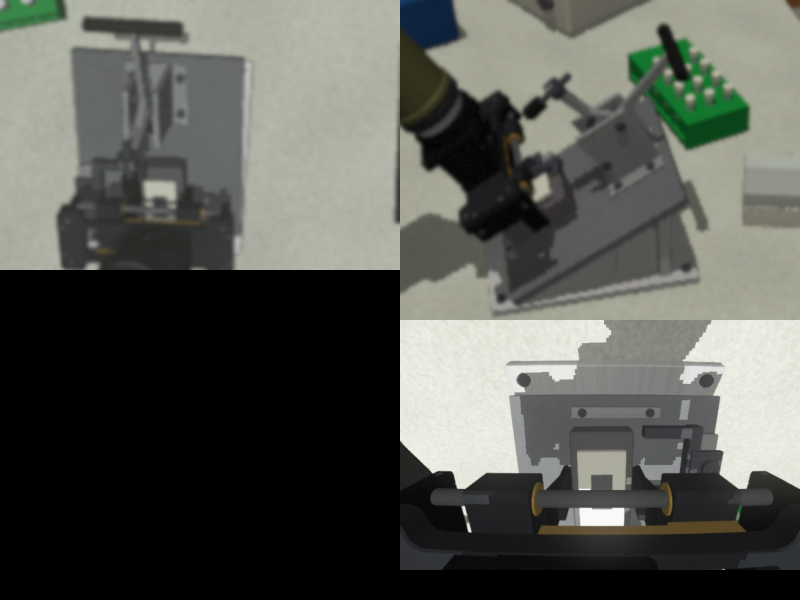

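>>> drive_tool:
  motion:
    - [[0,0,0.8],[0,0,0],-1]
    - [[0,0,0.6],[0,0,0],-1]
    - [[0,0,0.2],[0,0,0],-1]
    - [[0,0,0],[0,0,0],-1]

```text
time: 7.85
position: [0.4181, 0.1891, 0.1249]
tool_rot: [0.052, 2.616, -0.012]
ft_force: [0.3, -0.1, -2.2]
grip_width: 0.577
grip_force: 20.0
```

```bash
python3 -c "from h import *
ns()"
```

```text
t 7.85 nest mm [  4.5 -10.3  80.4] err deg [-0.03 -0.11  0.14] F nest [-0.86 -0.11 -2.05] grip 0.577 20.0
```

>>> drive_tool:
  motion:
    - [[0,0,0.1],[0,0,0],-1]
    - [[0,0,0.1],[0,0,0],-1]
    - [[0,0,0],[0,0,0],-1]

```text
time: 8.22
position: [0.419, 0.1895, 0.1241]
tool_rot: [0.05, 2.614, -0.013]
ft_force: [-10.7, -1.4, 11.0]
grip_width: 0.573
grip_force: 20.0
```

```bash
python3 -c "from h import *
ns()"
```

```text
t 8.22 nest mm [ 4.9 -9.9 79.3] err deg [ 0.03 -0.18  0.07] F nest [-3.72 -1.81 14.89] grip 0.573 20.0
```

>>> drive_tool:
  motion:
    - [[0,0,-0.07],[0,0,0],-1]
    - [[0.1,0,0],[0,0,0],-1]
    - [[0.1,0,0],[0,0,0],-1]
    - [[0,0,0],[0,0,0],-1]

```text
time: 8.72
position: [0.4172, 0.1895, 0.1231]
tool_rot: [0.051, 2.615, -0.011]
ft_force: [-0.4, 0.7, -0.1]
grip_width: 0.569
grip_force: 20.0
```

```bash
python3 -c "from h import *
ns()"
```

```text
t 8.72 nest mm [ 2.8 -9.9 79.4] err deg [-0.06 -0.16  0.11] F nest [-0.41  0.68  0.12] grip 0.569 20.0
```

>>> drive_tool:
  motion:
    - [[0.1,0,0],[0,0,0],-1]
    - [[0.1,0,0],[0,0,0],-1]
    - [[0,0,0],[0,0,0],-1]

```text
time: 9.1
position: [0.4154, 0.1896, 0.1221]
tool_rot: [0.051, 2.615, -0.011]
ft_force: [-1.0, 0.2, -0.0]
grip_width: 0.578
grip_force: 20.0
```

```bash
python3 -c "from h import *
ns()"
```

```text
t 9.1 nest mm [ 0.7 -9.9 79.3] err deg [-0.06 -0.16  0.11] F nest [-0.86  0.21  0.48] grip 0.578 20.0
```

>>> drive_tool:
  motion:
    - [[0.1,0,0],[0,0,0],-1]
    - [[0.1,0,0],[0,0,0],-1]
    - [[0,0,0],[0,0,0],-1]

```text
time: 9.48
position: [0.4138, 0.1896, 0.1212]
tool_rot: [0.051, 2.615, -0.011]
ft_force: [1.1, -0.0, 0.8]
grip_width: 0.571
grip_force: 20.0
```

```bash
python3 -c "from h import *
ns()"
```

```text
t 9.47 nest mm [-1.  -9.9 79.3] err deg [-0.06 -0.17  0.13] F nest [1.38 0.02 0.17] grip 0.571 20.0
```

>>> drive_tool:
  motion:
    - [[0.1,0,0],[0,0,0],-1]
    - [[0.1,0,0],[0,0,0],-1]
    - [[0,0,0],[0,0,0],-1]

```text
time: 9.85
position: [0.4135, 0.1895, 0.1213]
tool_rot: [0.052, 2.612, -0.01]
ft_force: [6.6, -1.5, 1.2]
grip_width: 0.57
grip_force: 20.0
```

```bash
python3 -c "from h import *
ns()"
```

```text
t 9.85 nest mm [ -1.3 -10.   79.6] err deg [-0.08 -0.32  0.18] F nest [ 6.39 -1.22 -2.29] grip 0.57 20.0
```

>>> drive_tool:
  motion:
    - [[0,0.2,0.05],[0,0.2,0],-1]
    - [[0,0.2,0],[0,0,0],-1]
    - [[0,0.2,0],[0,0,0],-1]
    - [[0,0,0],[0,0,0],-1]

```text
time: 10.35
position: [0.4139, 0.1912, 0.1209]
tool_rot: [0.057, 2.617, -0.023]
ft_force: [-2.0, -12.4, 16.7]
grip_width: 0.572
grip_force: 20.0
```

```bash
python3 -c "from h import *
ns()"
```

```text
t 10.35 nest mm [-1.2 -8.3 79.1] err deg [ 0.5  -0.06  0.23] F nest [  7.01 -12.47  15.25] grip 0.572 20.0
```

>>> drive_tool:
  motion:
    - [[0,0.1,0],[0,0,0],-1]
    - [[0,0.1,0],[0,0,0],-1]
    - [[0,0,0],[0,0,0],-1]

```text
time: 10.72
position: [0.414, 0.1926, 0.1208]
tool_rot: [0.058, 2.617, -0.025]
ft_force: [-1.3, -14.7, 18.6]
grip_width: 0.572
grip_force: 20.0
```

```bash
python3 -c "from h import *
ns()"
```

```text
t 10.72 nest mm [-1.2 -6.9 79. ] err deg [ 0.57 -0.05  0.24] F nest [  8.65 -14.79  16.49] grip 0.572 20.0
```

>>> drive_tool:
  motion:
    - [[-0.03,0,-0.1],[0,0,0],-1]
    - [[0,0,0],[0,0,0],-1]

```text
time: 10.98
position: [0.4137, 0.1958, 0.1216]
tool_rot: [0.054, 2.616, -0.015]
ft_force: [7.6, -4.5, 2.8]
grip_width: 0.576
grip_force: 20.0
```

```bash
python3 -c "from h import *
ns()"
```

```text
t 10.97 nest mm [-1.2 -3.7 79.9] err deg [ 0.12 -0.08  0.19] F nest [ 8.11 -4.18 -1.5 ] grip 0.576 20.0
```

>>> drive_tool:
  motion:
    - [[0,0.1,0],[0,0,0],-1]
    - [[0,0.1,0],[0,0,0],-1]
    - [[0,0,0],[0,0,0],-1]

```text
time: 11.35
position: [0.4138, 0.198, 0.1216]
tool_rot: [0.053, 2.616, -0.014]
ft_force: [7.0, -4.7, 1.0]
grip_width: 0.575
grip_force: 20.0
```

```bash
python3 -c "from h import *
ns()"
```

```text
t 11.35 nest mm [-1.2 -1.5 79.8] err deg [ 0.1  -0.07  0.18] F nest [ 6.7  -4.46 -2.68] grip 0.575 20.0
```

>>> drive_tool:
  motion:
    - [[0,0.1,0.02],[0,0,0],-1]
    - [[0,0.1,0],[0,0,0],-1]
    - [[0,0,0],[0,0,0],-1]

```text
time: 11.72
position: [0.414, 0.2, 0.1214]
tool_rot: [0.053, 2.616, -0.014]
ft_force: [7.6, -3.8, 2.0]
grip_width: 0.575
grip_force: 20.0
```

```bash
python3 -c "from h import *
ns()"
```

```text
t 11.72 nest mm [-1.2  0.5 79.6] err deg [ 0.11 -0.07  0.18] F nest [ 7.67 -3.48 -2.11] grip 0.575 20.0
```

>>> drive_tool:
  motion:
    - [[0,0.1,0],[0,0,0],-1]
    - [[0,0.1,0],[0,0,0],-1]
    - [[0,0,0],[0,0,0],-1]

```text
time: 12.1
position: [0.4141, 0.2019, 0.1214]
tool_rot: [0.054, 2.616, -0.015]
ft_force: [7.2, -4.6, 2.8]
grip_width: 0.572
grip_force: 20.0
```

```bash
python3 -c "from h import *
ns()"
```

```text
t 12.1 nest mm [-1.1  2.4 79.6] err deg [ 0.11 -0.07  0.18] F nest [ 7.78 -4.35 -1.24] grip 0.572 20.0
```

>>> drive_tool:
  motion:
    - [[0,0.1,0],[0,0,0],-1]
    - [[0,0.1,0],[0,0,0],-1]
    - [[0,0,0],[0,0,0],-1]

```text
time: 12.48
position: [0.4141, 0.2027, 0.1213]
tool_rot: [0.055, 2.617, -0.018]
ft_force: [6.1, -7.9, 5.1]
grip_width: 0.576
grip_force: 20.0
```

```bash
python3 -c "from h import *
ns()"
```

```text
t 12.47 nest mm [-1.1  3.2 79.5] err deg [ 0.27 -0.05  0.22] F nest [ 8.09 -7.68  1.18] grip 0.576 20.0
```

>>> drive_tool:
  motion:
    - [[0,0.1,0],[0,0,0],-1]
    - [[0,0.1,0],[0,0,0],-1]
    - [[0,0,0],[0,0,0],-1]

```text
time: 12.85
position: [0.4142, 0.203, 0.1212]
tool_rot: [0.057, 2.617, -0.023]
ft_force: [4.5, -11.7, 9.5]
grip_width: 0.571
grip_force: 20.0
```

```bash
python3 -c "from h import *
ns()"
```

```text
t 12.85 nest mm [-1.1  3.5 79.4] err deg [ 0.49 -0.03  0.24] F nest [  8.99 -11.48   5.8 ] grip 0.571 20.0
```

>>> drive_tool:
  motion:
    - [[0,0.1,0.03],[0,0,0],-1]
    - [[0,0.1,0],[0,0,0],-1]
    - [[0,0,0],[0,0,0],-1]
    - [[0,0,0],[0,0,0],-1]

```text
time: 13.35
position: [0.4144, 0.2033, 0.1209]
tool_rot: [0.059, 2.617, -0.028]
ft_force: [0.5, -16.5, 15.4]
grip_width: 0.572
grip_force: 20.0
```

```bash
python3 - <<'E'
from h import *
ns()
t=ctrl.get_image("top");s=ctrl.get_image("side");w=ctrl.get_image("wrist")
o=np.zeros((600,800,3),np.uint8)
o[:200,:300]=cv2.resize(t[220:270,170:245],(300,200));o[:200,300:600]=cv2.resize(s[150:220,210:315],(300,200))
o[200:600]=cv2.resize(w[40:360,:],(800,400))
save(o,"c2.png")
E
```

```text
t 13.35 nest mm [-1.1  3.8 79.1] err deg [ 0.71 -0.01  0.27] F nest [  8.64 -16.52  12.77] grip 0.572 20.0
```

View pics/c2.png

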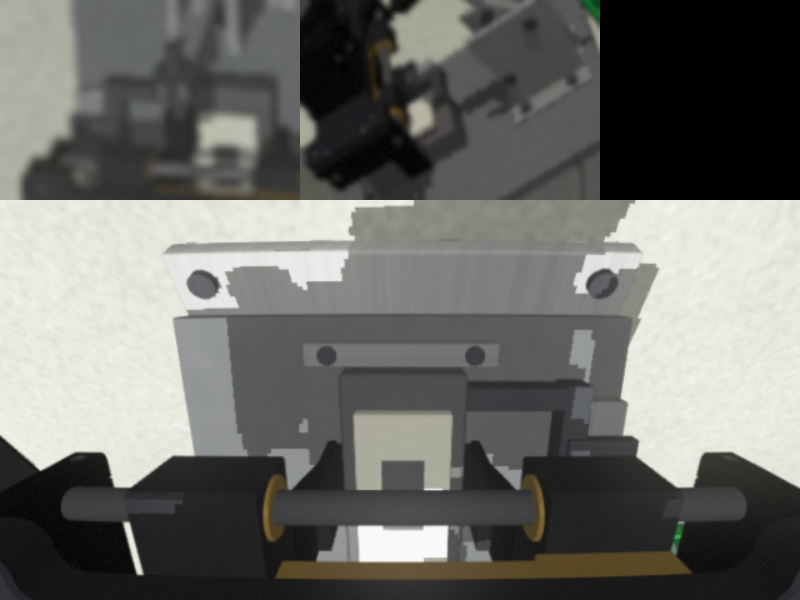

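>>> drive_tool:
  motion:
    - [[0,-0.2,-0.05],[0,0,0],-1]
    - [[0,0,0],[0,0,0],0.6]
    - [[0,0,0],[0,0,0],0.6]
    - [[0,0,0],[0,0,0],0.6]
    - [[0,0,0],[0,0,0],0.6]

```text
time: 14.12
position: [0.4122, 0.208, 0.1203]
tool_rot: [0.05, 2.619, -0.011]
ft_force: [0.2, -0.0, 0.4]
grip_width: 0.785
grip_force: 0.0
```

```bash
python3 -c "from h import *
ns()"
```

```text
t 14.12 nest mm [-3.5  8.4 79.8] err deg [-0.07  0.09  0.08] F nest [ 0.33 -0.03  0.25] grip 0.785 0.0
```

>>> drive_tool:
  motion:
    - [[0,0,-0.5],[-0.5,0,0],0.6]
    - [[0,0,-1],[0,0,0],0.6]
    - [[0,0,-1.5],[0,0,0],0.6]
    - [[0,0,-1.2],[0,0,0],0.6]
    - [[0,0,0],[0,0,0],0.6]

```text
time: 14.75
position: [0.3917, 0.2087, 0.1577]
tool_rot: [0.047, 2.617, 0.001]
ft_force: [-0.0, -0.5, -0.5]
grip_width: 0.804
grip_force: 0.0
```

```bash
python3 -c "from h import *
ns();print(ctrl.get_state()['joint_positions'].round(2))"
```

```text
t 14.75 nest mm [ -2.6   8.3 122.4] err deg [-0.6  -0.04  0.08] F nest [-0.26 -0.51 -0.43] grip 0.804 0.0
[ 0.01 -0.26 -0.73  2.37  0.32  0.6   0.57]
```

>>> drive_tool:
  motion:
    - [[-0.3,-1.5,0],[0.6,0,0],0.6]
    - [[-0.3,-2,0],[0,0,0],0.6]
    - [[-0.3,-2,0],[0,0,0],0.6]
    - [[-0.3,-2,0],[0,0,0],0.6]
    - [[-0.3,-2,0],[0,0,0],0.6]
    - [[-0.5,-2,0],[0,0,0],0.6]
    - [[-1,-2,0],[0,0,0],0.6]
    - [[0,0,0],[0,0,0],0.6]

```text
time: 15.75
position: [0.4278, 0.0803, 0.1612]
tool_rot: [0.059, 2.626, -0.025]
ft_force: [0.5, -0.3, -0.9]
grip_width: 0.8
grip_force: 0.0
```

```bash
python3 - <<'E'
from h import *
ns();print(ctrl.get_state()['joint_positions'].round(2))
t=ctrl.get_image("top");s=ctrl.get_image("side");w=ctrl.get_image("wrist")
o=np.zeros((520,800,3),np.uint8)
o[:520,:400]=cv2.resize(t[160:290,175:275],(400,520),interpolation=2);o[:480,400:]=cv2.resize(s[120:260,210:330],(400,480),interpolation=2)
save(o,"c3.png");save(w,"c3w.png")
E
```

```text
t 15.75 nest mm [  34.6 -118.6  105. ] err deg [0.58 0.47 0.29] F nest [ 0.02 -0.29 -1.07] grip 0.8 0.0
[-0.21 -0.3  -0.17  2.43  0.31  0.55  0.92]
```

View pics/c3.png

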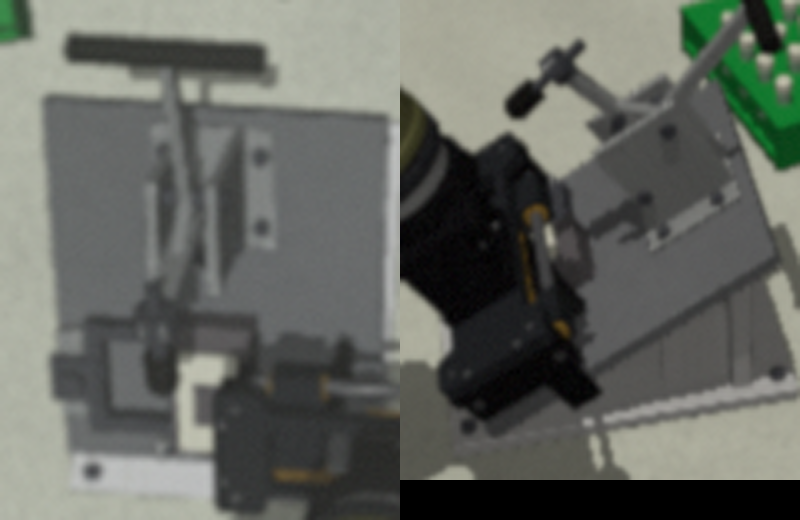

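>>> drive_tool:
  motion:
    - [[-1.7,-2,1],[0,0,0],0.6]
    - [[-2.7,-2,-2],[0,0,0],0.6]
    - [[-3,-2,-3],[0,10,0],0.6]
    - [[-2.4,0,-4],[0,10,0],0.6]
    - [[-2,0,-5],[0,10,0],0.6]
    - [[-2,0,-5],[0,0,0],0]
    - [[-2,0,-5],[0,0,0],0]
    - [[0,0,0],[0,0,0],0]

```text
time: 16.9
position: [0.5332, 0.0198, 0.4348]
tool_rot: [-0.067, -3.14, 0.01]
ft_force: [0.1, 0.0, -0.8]
grip_width: 0.556
grip_force: 0.0
```

```bash
python3 - <<'E'
from h import *; import fit
from fit import pose
ns();st=ctrl.get_state();print(st['joint_positions'].round(2),st["position"])
goto([.614,.160,.41],down(np.radians(87.9)))
t=ctrl.get_image("top");s=ctrl.get_image("side")
o=np.zeros((520,800,3),np.uint8)
o[:520,:400]=cv2.resize(t[160:290,175:275],(400,520),interpolation=2);o[:480,400:]=cv2.resize(s[120:260,210:330],(400,480),interpolation=2)
save(o,"c4.png")
E
```

```text
t 16.9 nest mm [ 264.5 -175.1  288.1] err deg [ 0.44 30.05  0.2 ] F nest [-0.34  0.05 -0.74] grip 0.556 0.0
[-0.25  0.04  0.17  1.5  -0.    1.61  1.44] [0.53321116 0.01982013 0.43475019]
shift cm (current axes) [-7.48 14.36  2.38] turn deg [ -0.25  -0.33 -90.33]
```

View pics/c4.png

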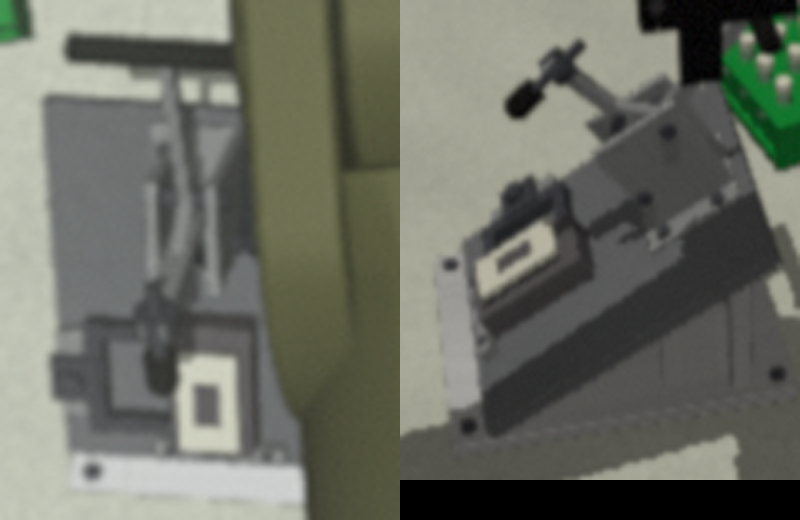

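```bash
cat > lid.py <<'E'
from h import *
def lid(h=36,dz=2.5):
  for nm,(r0,r1,c0,c1) in (("top",(235,277,216,240)),("side",(180,215,230,262))):
    im=ctrl.get_image(nm);C=cam(nm)
    hsv=cv2.cvtColor(im,cv2.COLOR_RGB2HSV);m=np.zeros(im.shape[:2],np.uint8)
    m[r0:r1,c0:c1]=(hsv[r0:r1,c0:c1,2]>150)
    n,l,sx,c=cv2.connectedComponentsWithStats(m)
    i=1+np.argmax(sx[1:,4])
    cn=max(cv2.findContours((l==i).astype(np.uint8),0,1)[0],key=len)[:,0]
    n_=RN.apply([0,0,1]); P=RN.inv().apply(onplane(C,cn,nw([0,0,h+dz]),n_)-np.array(P0))*1000
    print(nm,sx[i],cv2.minAreaRect(P[:,:2].astype(np.float32)))
E
python3 -c "from lid import *
lid()"
```

```text
top [219 249  16  24 285] ((-1.2060890197753906, 3.534104347229004), (64.91082000732422, 36.2817497253418), 1.913126826286316)
side [233 185  23  21 167] ((1.8374652862548828, 1.5996570587158203), (34.68246841430664, 64.3913803100586), 89.28974151611328)
```

>>> drive_tool:
  motion:
    - [[-2.5,4.8,0],[0,0,-10],0]
    - [[0,0,0],[0,0,-10],0]
    - [[0,0,0],[0,0,-10],0]
    - [[0,0,0],[0,0,-10],0]
    - [[0,0,0],[0,0,-10],0]
    - [[0,0,0],[0,0,-10],0]
    - [[0,0,0],[0,0,-10],0]
    - [[0,0,0],[0,0,-10],0]
    - [[0,0,0],[0,0,-10.3],0]
    - [[0,0,0],[0,0,0],0]

```text
time: 18.35
position: [0.5593, 0.0678, 0.4168]
tool_rot: [1.882, -2.464, -0.003]
ft_force: [-0.1, -0.5, -0.3]
grip_width: 0.5
grip_force: 0.0
```

```bash
python3 - <<'E'
from h import *
st=ctrl.get_state();print(st['joint_positions'].round(2),st["position"])
goto([.614,.160,.41],down(np.radians(87.9)))
E
```

```text
[ 0.21  0.15 -0.45  1.42  0.08  1.62  2.65] [0.55929327 0.06782524 0.41681746]
shift cm (current axes) [-10.35  -2.87   0.28] turn deg [  1.69  -1.61 -13.15]
```

>>> drive_tool:
  motion:
    - [[0,0,0],[0,0,10.5],0]
    - [[0,0,0],[0,0,10.5],0]
    - [[0,0,0],[0,0,10.5],0]
    - [[0,0,0],[0,0,10.5],0]
    - [[0,0,0],[0,0,10.5],0]
    - [[0,0,0],[0,0,10.5],0]
    - [[0,0,0],[0,0,10.5],0]
    - [[0,0,0],[0,0,10.5],0]
    - [[0,0,0],[0,0,10.5],0]
    - [[0,0,0],[0,0,10.5],0]
    - [[0,0,0],[0,0,10.5],0]
    - [[0,0,0],[0,0,10.5],0]

```text
time: 19.85
position: [0.5598, 0.0674, 0.4181]
tool_rot: [-1.363, -2.812, 0.057]
ft_force: [-0.3, -0.3, 0.5]
grip_width: 0.499
grip_force: 0.0
```

>>> drive_tool:
  motion:
    - [[0,0,0],[0,0,10.5],-0.2]
    - [[0,0,0],[0,0,10.5],-0.2]
    - [[0,0,0],[0,0,10.5],-0.2]
    - [[0,0,0],[0,0,9],-0.2]
    - [[0,0,0],[0,0,0],-0.2]

```text
time: 20.48
position: [0.5599, 0.0676, 0.4183]
tool_rot: [-2.252, -2.185, 0.062]
ft_force: [0.3, -0.7, 0.5]
grip_width: 0.397
grip_force: 0.0
```

```bash
python3 - <<'E'
from h import *
st=ctrl.get_state();print(st['joint_positions'].round(2),st["position"])
goto([.614,.160,.37],down(np.radians(-92.1)))
E
```

```text
[ 0.03  0.14 -0.23  1.43  0.05  1.61 -0.23] [0.5598675  0.06761452 0.41825965]
shift cm (current axes) [9.52 5.27 4.42] turn deg [-1.69  1.51  0.36]
```

>>> drive_tool:
  motion:
    - [[3.2,1.8,0],[-1.7,1.5,0.4],-0.2]
    - [[3.2,1.8,0],[0,0,0],-0.2]
    - [[3.1,1.7,1],[0,0,0],-0.2]
    - [[0,0,2],[0,0,0],-0.2]
    - [[0,0,1.5],[0,0,0],-0.2]
    - [[0,0,0],[0,0,0],-0.2]

```text
time: 21.22
position: [0.6159, 0.1602, 0.3707]
tool_rot: [-2.262, -2.179, 0.003]
ft_force: [0.2, -0.8, -0.1]
grip_width: 0.4
grip_force: 0.0
```

```bash
python3 - <<'E'
from h import *
st=ctrl.get_state();print(st['joint_positions'].round(2),st["position"])
goto([.614,.160,.32],down(np.radians(-92.1)))
s=ctrl.get_image("side");w=ctrl.get_image("wrist")
o=np.zeros((400,800,3),np.uint8);o[:,:400]=cv2.resize(s[60:200,240:380],(400,400));o[:250,400:]=cv2.resize(w,(400,250));save(o,"c5.png")
E
```

```text
[-0.07  0.28 -0.29  1.35  0.08  1.52 -0.39] [0.6159215  0.16022658 0.37070341]
shift cm (current axes) [-0.02 -0.18  5.07] turn deg [-0.12  0.06 -0.04]
```

View pics/c5.png

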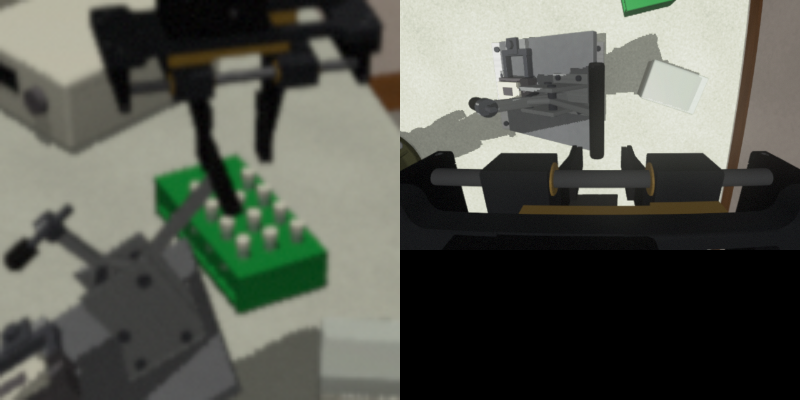

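>>> drive_tool:
  motion:
    - [[0,0,1.5],[0,0,0],-0.2]
    - [[0,0,1.5],[0,0,0],-0.2]
    - [[0,0,1.5],[0,0,0],-0.2]
    - [[0,0,0.5],[0,0,0],-0.2]
    - [[0,0,0],[0,0,0],-0.2]

```text
time: 21.95
position: [0.6163, 0.1611, 0.3216]
tool_rot: [-2.262, -2.179, 0.0]
ft_force: [-0.3, -0.1, -1.1]
grip_width: 0.401
grip_force: 0.0
```

>>> drive_tool:
  motion:
    - [[0,-0.9,-0.1],[0,0,0],-0.2]
    - [[0,-0.9,-0.3],[0,0,0],-0.2]
    - [[0,-0.9,-0.4],[0,0,0],-0.2]
    - [[0,-0.9,-0.4],[0,0,0],-0.2]
    - [[0,-0.9,-0.3],[0,0,0],-0.2]
    - [[0,0,0],[0,0,0],-0.2]

```text
time: 22.7
position: [0.5704, 0.1632, 0.3374]
tool_rot: [-2.261, -2.18, -0.0]
ft_force: [-0.7, 0.0, -0.9]
grip_width: 0.397
grip_force: 0.0
```

>>> drive_tool:
  motion:
    - [[0,-1,-0.2],[0,0,0],-0.2]
    - [[0,-1,-0.2],[0,0,0],-0.2]
    - [[0,-1,0],[0,0,0],-0.2]
    - [[0,-1,0],[0,0,0],-0.2]
    - [[0,0,0],[0,0,0],-0.2]

```text
time: 23.32
position: [0.5306, 0.1646, 0.3413]
tool_rot: [-2.262, -2.18, -0.001]
ft_force: [0.7, 0.2, 0.3]
grip_width: 0.399
grip_force: 0.0
```

>>> drive_tool:
  motion:
    - [[0,-0.8,0.1],[0,0,0],-0.2]
    - [[0,-0.8,0.2],[0,0,0],-0.2]
    - [[0,0,0],[0,0,0],-0.2]

```text
time: 23.7
position: [0.5148, 0.1651, 0.338]
tool_rot: [-2.262, -2.18, -0.0]
ft_force: [0.8, 0.1, 0.7]
grip_width: 0.4
grip_force: 0.0
```

>>> drive_tool:
  motion:
    - [[0,-0.8,0.3],[0,0,0],-0.2]
    - [[0,-0.8,0.3],[0,0,0],-0.2]
    - [[0,0,0],[0,0,0],-0.2]

```text
time: 24.08
position: [0.5005, 0.1654, 0.3332]
tool_rot: [2.261, 2.177, 0.007]
ft_force: [4.8, 1.0, 3.5]
grip_width: 0.405
grip_force: 2.4
```

>>> drive_tool:
  motion:
    - [[0,-0.7,0.4],[0,0,0],-0.2]
    - [[0,-0.7,0.4],[0,0,0],-0.2]
    - [[0,0,0],[0,0,0],-0.2]

```text
time: 24.45
position: [0.4842, 0.1662, 0.3234]
tool_rot: [-2.261, -2.179, 0.003]
ft_force: [-0.2, -0.0, 0.5]
grip_width: 0.401
grip_force: 0.0
```

>>> drive_tool:
  motion:
    - [[0,-0.6,0.4],[0,0,0],-0.2]
    - [[0,-0.6,0.4],[0,0,0],-0.2]
    - [[0,0,0],[0,0,0],-0.2]

```text
time: 24.82
position: [0.4728, 0.1665, 0.3157]
tool_rot: [-2.262, -2.18, 0.0]
ft_force: [1.0, -0.9, -0.5]
grip_width: 0.4
grip_force: 0.1
```

>>> drive_tool:
  motion:
    - [[0,-0.3,0.2],[0,0,0],-0.2]
    - [[0,-0.3,0.1],[0,0,0],-0.2]
    - [[0,0,0],[0,0,0],-0.2]

```text
time: 25.2
position: [0.4717, 0.1665, 0.3151]
tool_rot: [2.259, 2.173, 0.017]
ft_force: [12.5, 0.9, 0.1]
grip_width: 0.402
grip_force: 6.2
```

```bash
python3 - <<'E'
from h import *
st=ctrl.get_state();print(st["ft_force"],st["position"])
t=ctrl.get_image("top");s=ctrl.get_image("side");w=ctrl.get_image("wrist")
o=np.zeros((560,800,3),np.uint8);o[:560,:460]=cv2.resize(s[60:250,200:356],(460,560));o[:213,460:]=cv2.resize(w,(340,213));o[220:560,460:]=cv2.resize(t[160:290,160:290],(340,340));save(o,"c6.png")
E
```

```text
[12.50057165  0.90906207  0.07440808] [0.47171759 0.16646769 0.3151078 ]
```

View pics/c6.png

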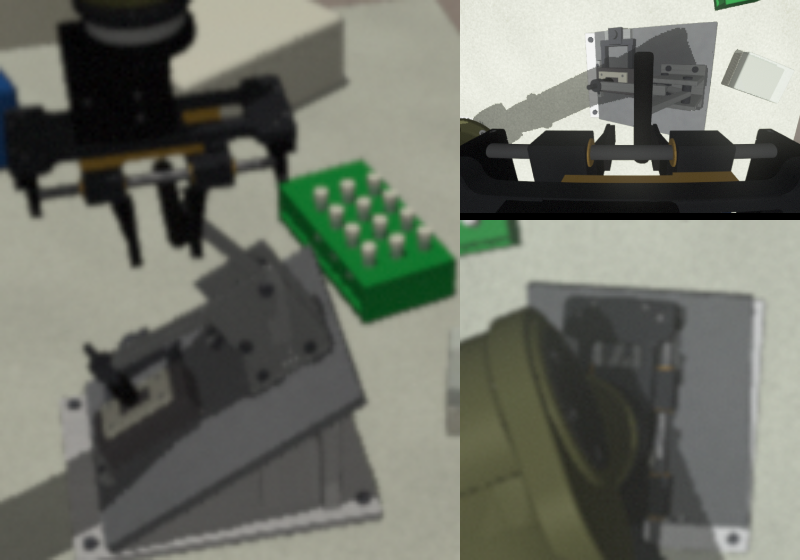

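>>> drive_tool:
  motion:
    - [[0,0.5,0],[0,0,0],-0.2]
    - [[0,0,0],[0,0,0],-0.2]
    - [[0,0,0],[0,0,0],-0.2]
    - [[0,1,0],[0,0,0],-0.2]
    - [[0,0.6,-0.2],[0,0,0],-0.2]
    - [[0,0.6,-0.4],[0,0,0],-0.2]
    - [[0,0,0],[0,0,0],-0.2]

```text
time: 26.22
position: [0.4939, 0.1658, 0.3186]
tool_rot: [-2.261, -2.178, 0.003]
ft_force: [-2.8, -0.8, -0.8]
grip_width: 0.404
grip_force: 1.8
```

>>> drive_tool:
  motion:
    - [[0,0.7,-0.4],[0,0,0],-0.2]
    - [[0,0.7,-0.4],[0,0,0],-0.2]
    - [[0,0.7,-0.3],[0,0,0],-0.2]
    - [[0,0.7,-0.3],[0,0,0],-0.2]
    - [[0,0,0],[0,0,0],-0.2]

```text
time: 26.85
position: [0.5233, 0.1645, 0.3333]
tool_rot: [2.263, 2.179, 0.002]
ft_force: [0.9, -0.1, 1.3]
grip_width: 0.4
grip_force: 0.0
```

>>> drive_tool:
  motion:
    - [[0,0.9,-0.2],[0,0,0],-0.2]
    - [[0,0.9,-0.2],[0,0,0],-0.2]
    - [[0,0.9,-0.1],[0,0,0],-0.2]
    - [[0,0.9,0],[0,0,0],-0.2]
    - [[0,0.9,0.1],[0,0,0],-0.2]
    - [[0,0.9,0.2],[0,0,0],-0.2]
    - [[0,0.9,0.3],[0,0,0],-0.2]
    - [[0,0.9,0.4],[0,0,0],-0.2]
    - [[0,0.9,0.6],[0,0,0],-0.2]
    - [[0,0,0],[0,0,0],-0.2]

```text
time: 28.1
position: [0.6042, 0.1612, 0.321]
tool_rot: [-2.263, -2.179, -0.0]
ft_force: [0.4, 0.7, 0.4]
grip_width: 0.399
grip_force: 0.0
```

>>> drive_tool:
  motion:
    - [[0,0.7,0.5],[0,0,0],-0.2]
    - [[0,0.7,0.5],[0,0,0],-0.2]
    - [[0,0,0],[0,0,0],-0.2]

```text
time: 28.48
position: [0.618, 0.1608, 0.3113]
tool_rot: [-2.263, -2.179, -0.0]
ft_force: [-1.0, -0.4, -0.6]
grip_width: 0.399
grip_force: 0.0
```

>>> drive_tool:
  motion:
    - [[0,0.3,0.1],[0,0,0],-0.2]
    - [[0,0.3,0.1],[0,0,0],-0.2]
    - [[0,0,0],[0,0,0],-0.2]

```text
time: 28.85
position: [0.6214, 0.1612, 0.3101]
tool_rot: [-2.259, -2.178, 0.006]
ft_force: [-8.0, -1.0, 3.5]
grip_width: 0.402
grip_force: 3.6
```

>>> drive_tool:
  motion:
    - [[0,0.1,0],[0,0,0],-0.2]
    - [[0,0,0],[0,0,0],-0.2]
    - [[0,-0.7,0],[0,0,0],-0.2]
    - [[0,0,-1.5],[0,0,0],-0.2]
    - [[0,0,-3],[0,0,0],-0.2]
    - [[0,0,-4],[0,0,0],-0.2]
    - [[-5,0,-4],[0,0,0],-0.2]
    - [[-5,0,0],[0,0,0],-0.2]
    - [[-5,0,0],[0,0,0],-0.2]
    - [[-5,0,0],[0,0,0],-0.2]
    - [[0,0,0],[0,0,0],-0.2]

```text
time: 30.22
position: [0.6101, -0.0442, 0.4355]
tool_rot: [2.27, 2.166, 0.0]
ft_force: [-0.6, 0.4, 0.8]
grip_width: 0.397
grip_force: 0.0
```

```bash
python3 - <<'E'
from lid import *
st=ctrl.get_state();print(st["ft_force"],st["position"])
lid(30)
t=ctrl.get_image("top");s=ctrl.get_image("side")
o=np.zeros((560,800,3),np.uint8);o[:540,:440]=cv2.resize(t[160:295,175:285],(440,540),interpolation=2)
o[:460,440:]=cv2.resize(s[95:255,210:335],(360,460),interpolation=2);save(o,"c7.png")
a=cv2.imread("pics/top0.png");d=cv2.absdiff(a,t[:,:,::-1].copy()).max(2)
print("bystander diff px", (d[130:275,345:435]>60).sum(), "handle diff",(d[165:185,185:250]>40).sum())
E
```

```text
[-0.56997913  0.41693374  0.80084754] [ 0.61007051 -0.04415409  0.43548578]
top [220 247  15  25 294] ((-0.752655029296875, 3.101536750793457), (34.17604064941406, 68.30797576904297), 88.35649871826172)
side [234 187  24  20 171] ((1.8102283477783203, 1.2471866607666016), (64.5133285522461, 35.79293441772461), 0.0029655462130904198)
bystander diff px 4645 handle diff 0
```

View pics/c7.png

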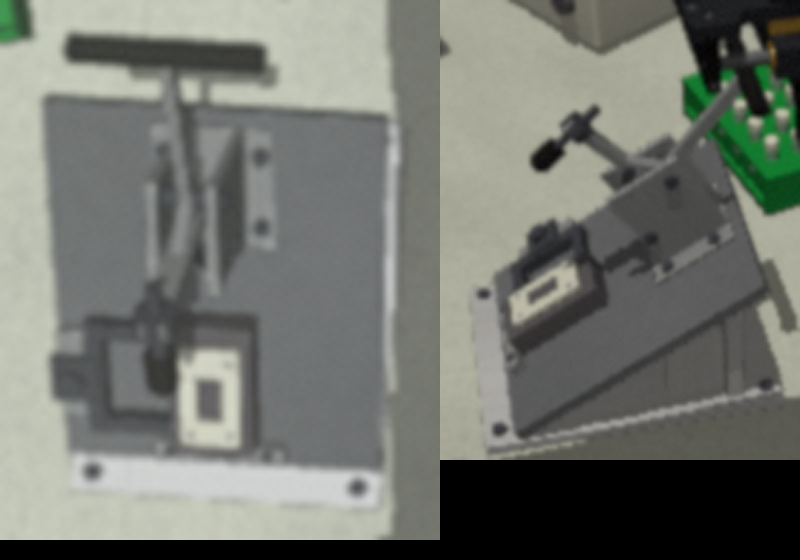

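```bash
python3 -c "from h import *
print(ctrl.close_job())"
```

```text
the job is handed in; nothing more can be done
None
```

The job is handed in at about 30 s; the hand-in gave no verdict. The cassette lies against the ledge and fork, its lid was pressed home by the locked clamp, and the clamp is fully open again. I never went near the bystanders after picking up the cassette, but the arm's shadow spoiled the final picture check on them.

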